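Swing the probe head over the open pot and start the test

TASK

With a fingertip, push the orange boom of the test stand round until its yellow probe head hangs over the middle of the open steel pot (the one without a lid), leave it there, and then press the green start button fully down and let it come back up. Push only, gently: do not grip, lift or shift the pots or anything else on the bench, and do not press the button before the head is over the open pot.

Things in the scene. Friction and masses are not known exactly. Their poses are not given: they have to be found in the camera images.
- stand: Fixed test stand: grey base plate 130 x 160 mm, 14 mm thick, with a steel post 22 mm in diameter; it carries the boom. Origin: on the bench under the post axis; at boom joint value 0 the boom points along the stand's own -x axis (roughly toward the robot).
- pivot (a point): The boom's vertical hinge axis on top of the post, at the mid-height of the boom bar, 199 mm above the bench. The hub round it is 36 mm in diameter and its top, 212 mm above the bench, is the highest point of the whole stand.
- probe_head (a point): Centre of the yellow probe head at the boom's free end, 240 mm from the pivot axis, 199 mm above the bench. The head is a 44 x 44 mm block (168 to 210 mm above the bench) with four brass clips in a 30 mm circle hanging down to 142 mm. The straight orange bar from hub to head is 12 mm wide, 190 to 208 mm above the bench, free on both sides and below.
- boom (a joint): Angle of the boom, rad, about the vertical axis, positive counter-clockwise seen from above; 0 is straight along the stand's -x axis, stops at -1.0 and +1.0. It turns freely with some friction (0.22 N m, about 1.5 N pushed half-way along the bar) and stays where it is left.
- pot_open: The open steel pot without a lid, 100 mm across the rim (inside 94 mm), 85 mm high, 0.35 kg, loose. Origin: centre of its underside, on the bench. It stands to the left or right of the middle pot, about 240 mm from the pivot axis (to within about 15 mm), so that the head can be swung over it.
- pot_wait: Lidded steel pot, 104 mm across, 112 mm high with its black lid knob (24 mm), loose; to be left alone. Origin: centre of its underside.
- pot_done: The middle lidded steel pot, same as the other lidded one, loose; the boom starts roughly above it. To be left alone. Origin: centre of its underside.
- start_top (a point): Centre of the top face of the green round start button, 40 mm in diameter, 22 mm above the bench when released, on a round grey housing 56 mm across and 12 mm high, at the right or left of the robot. Its face moves straight down.
- start (a joint): Travel of the start button, m: 0 released, 0.006 fully down; a spring pushes it back, about 5 N when fully down.
- beaker: Small glass beaker, 64 mm across, 85 mm high, loose; leave alone. Origin: centre of its underside.
- carton: Brown carton 130 x 100 x 45 mm, loose; leave alone. Origin: centre of its underside.
- cutters: Side cutters with green handles, 150 mm long, lying flat; leave alone. Origin: under their middle.
- tweezers: Flat steel tweezers 120 x 9 mm, 7 mm high, lying on the bench; leave alone. Origin: centre of the underside.
Mind the look-alikes: they are no part of the job. Of the things shaped like the part that bears start_top, the grey one is meant. What is shaped like the pot_open but purple is not meant.

How it is judged (in metres and radians):
On the way, in this order (a step that is already met when the one before it is completed fails the run):
1. the probe head hangs over the middle of the open pot, at rest (horizontal distance between probe_head and pot_open below 0.025 m and velocity of joint boom between -0.05 and 0.05 rad/s), for 0.2 s.
2. the start button is pressed down (value of joint start above 0.0045 m), for 0.05 s.
At the end, for the whole second after the job is handed in: The centre of the probe head is within 25 mm (horizontally) of the open pot's centre and at rest, the button has come back up (within 1.5 mm), the three pots stand upright within 15 mm of where they started and the other bench things within 25 mm (horizontal distance between probe_head and pot_open below 0.025 m and velocity of joint boom between -0.03 and 0.03 rad/s and value of joint start below 0.0015 m and distance of each of pot_open, pot_wait, pot_done from where it was at the start of the episode below 0.015 m and angle between each of pot_open, pot_wait, pot_done's own z axis and vertical below 0.1 rad and distance of each of beaker, carton, cutters, tweezers from where it was at the start of the episode below 0.025 m); the robot touches nothing.
It fails at once if the start button is pressed while the head is not over the open pot (value of joint start above 0.003 m and horizontal distance between probe_head and pot_open above 0.027 m).
It fails at once if the boom or stand is gripped or shoved with more than 25 N (contact force between stand and the fingers above 25 N).
It fails at once if a pot is shifted, lifted or tipped (distance of any of pot_open, pot_wait, pot_done from where it was at the start of the episode above 0.015 m or angle between any of pot_open, pot_wait, pot_done's own z axis and vertical above 0.25 rad).
It fails at once if another thing on the bench is shifted or lifted (distance of any of beaker, carton, cutters, tweezers from where it was at the start of the episode above 0.025 m).
It also fails if it takes over 51 s, if anything falls off the work surface, if the arm or the gripper's body presses on something with over 40 N, if the wrist force passes 120 N, or if a joint passes its speed limit or range.

ROBOT

A 7-joint arm with a two-finger parallel gripper is mounted at the origin on the work surface. World frame = base frame: x ahead of the robot, y to its left, z up, the work surface at z = 0. Lengths are in mm, angles in degrees, forces in N, time in s.
With the tool pointing down it reaches from about 375 to 925 mm from the base axis. Payload 3.1 kg.
Tool frame: the origin (TCP) lies at the very end of the fingers, on their centre line; the grasp point (between the pads) lies behind it (env.grip_point_offset is the z of the grasp point in the tool frame, in mm); z points along the fingers, y is the line along which they close (so a half turn about z gives the same grasp; the last joint's range is limited). The gripper opens to 85 mm and grips with 20 to 120 N. Pads are 22 mm wide; open, the fingers measure 114 mm over their backs; the gripper's body (76 mm by 85 mm) begins 54 mm behind the grasp point. The pads swing forward as they close: fully open they stand 13 mm farther back than shut.
Start: joints at [-74.301, 21.939, 2.515, 91.553, -1.026, 66.532, -2.859], TCP at [236.118, 605.6, 231.269] pointing down, gripper open.
Joint ranges: [-149.38, 149.38], [-23.57, 123.04], [-84.95, 90], [0, 143.3], [-89.99, 269.99], [3.08, 112.72], [-163.45, 163.45]. Speed limits (degrees/s): [159.86, 159.86, 180, 180, 180, 180, 180].

INTERFACE

Orientations are given as a 3x3 rotation matrix whose columns are the frame's x, y, z axes.
In Python, from bench import sensors, imaging, env gives the robot as it stands.
- The arm moves only by the tool apply_moves, never from a script. Its argument "motion" is a list of rows, each an object with "offset": the shift along the world's x, y, z in cm, a list of three; "turn": the turn, a rotation vector about the world's x, y, z in rad, a list of three; "grip": the opening, from 0 (shut) to 1 (fully open). A call has 1 to 8 rows; each row shifts and turns the commanded pose from where the row before left it; what a row does not reach is not made up. A row lasts 1/12 s, in which the tool goes at most 41.7 mm and 7.16 degrees, less where a joint would pass 70% of its speed; a pose out of reach is approached as far as the arm can. A call with a gripper value outside its range is refused whole. The fingers move at their own pace and stop on an object; the grip force is fixed at half the most. Time passes only in rows, so rows that do not move let the fingers close. It gives the time, the measured TCP pose, the force, the opening and the grip force at its end, in the units of the state.
- sensors.get_state(): the state, without advancing time (a new reading comes with each control period).
- imaging.read_camera(name): name is "scene" or "top" or "wrist"; returns a dict with "img" (480x640x3 uint8, red, green, blue), "depth" (480x640 float32, mm along the optical axis (not along the pixel's ray), 0 where there is no reading), "camera_matrix" (3x3 intrinsics, pixels), "eye" and "attitude" of the camera in the world. Camera axes: x right, y up, looking along -z (the intrinsics and any distortion apply to the point x, -y, -z); pixel columns grow to the right and rows downward; lengths in mm; the calibration is good to about 2 mm. A picture is of the moment at which its call begins.
- env.finish_job(): hands the job in; it is judged then, once.
The state is a dict: "time_s": time; "q": joint angles; "dq": joint speeds; "joint_torque": joint torques, N m; "tcp_pos": TCP position; "ee_rot": TCP orientation; "ft_force": force on the tool from outside, world axes, zero at the start; "moment": the same for the moment, N m; "grip_width": finger opening in mm; "gripper_force": force on a finger pad.
Only numpy, scipy, OpenCV 4.12 (cv2) and the standard library are available. Lean on these libraries where they do the work, as an engineer would, in place of code of your own. Each camera call takes 0.05 s, during which the arm holds its last target. There are 200 camera calls.

## Working session

There is one attempt and no reset: what is moved stays moved. The work goes in short steps, Python scripts to look and compute and a tool call to move; the robot and the scene stay as the last step left them, time stands still between calls to the robot, and variables do not carry over. Pictures are saved under pics/ and viewed, at most 10 in all, crops included, and the job is handed in when it is done.

Besides the shell and the picture viewer there is one more tool, called after ">>>" by a JSON object that holds its "op" and its "data". apply_moves: Moves the arm, as the interface text tells. Its arguments: {"type":"object","properties":{"motion":{"type":"array"}},"required":["motion"]}

```bash
mkdir -p pics
cat > h.py <<'E'
import numpy as np, cv2
from bench import sensors, imaging, env
def cam(n):
    c=imaging.read_camera(n); np.savez(''+n+'.npz',**{k:np.asarray(v) for k,v in c.items()}); return c
def load(n): return dict(np.load(''+n+'.npz'))
def world(c,u,v,z=None):
    K=np.array(c['camera_matrix']);R=np.array(c['attitude']);e=np.array(c['eye'])
    d=R@np.array([(u-K[0,2])/K[0,0],-(v-K[1,2])/K[1,1],-1.])
    s=c['depth'][int(v),int(u)] if z is None else (z-e[2])/d[2]
    return e+s*d
E
python3 - <<'E'
from h import *
for n in('top','scene'):
    c=cam(n); cv2.imwrite(f'pics/{n}0.png',c['img'][...,::-1]); print(n,c['eye'],c['attitude'],c['camera_matrix'],c.keys())
s=sensors.get_state();print(s)
E
```

```text
top [ 499.58138279   -9.59272351 1388.24931836] [[-0.02570536  0.99811906 -0.05565591]
 [-0.99962576 -0.02618558 -0.00791615]
 [-0.00935864  0.05543159  0.99841863]] [[560.60471162   0.         325.45803376]
 [  0.         560.60471162 242.52409852]
 [  0.           0.           1.        ]] dict_keys(['img', 'depth', 'camera_matrix', 'eye', 'attitude'])
scene [1027.26221118  470.55264894 1259.89020887] [[-0.72456988 -0.59753867  0.3434327 ]
 [ 0.68918708 -0.624985    0.3666264 ]
 [-0.00443317  0.50233582  0.86466124]] [[524.2552603    0.         319.04068904]
 [  0.         524.2552603  240.23032256]
 [  0.           0.           1.        ]] dict_keys(['img', 'depth', 'camera_matrix', 'eye', 'attitude'])
{'time_s': 0.1, 'q': array([-74.30037156,  21.98850552,   2.51191846,  91.64039181,
        -1.02613187,  66.53224187,  -2.85849312]), 'dq': array([-0.08064579, -0.18719572, -0.0813548 , -0.23457262, -0.04804643,
        0.036677  ,  0.00328963]), 'joint_torque': array([ 2.99137922e-03, -4.34733009e+01,  1.02931023e+00, -2.50456381e+01,
        1.08513166e-02,  5.45353512e-03,  1.00630842e-05]), 'tcp_pos': array([235.83498576, 604.78229208, 229.99639007]), 'ee_rot': array([[-9.31700893e-01,  3.63225632e-01, -7.65445306e-04],
       [ 3.63226418e-01,  9.31698073e-01, -2.29565831e-03],
       [-1.20678025e-04, -2.41689686e-03, -9.99997072e-01]]), 'ft_force': array([ 0.21201397, -0.02824071,  0.44897909]), 'moment': array([-0.00904677,  0.02710943,  0.0070703 ]), 'gripper_force': 0.0, 'grip_width': 85.66330755258558}
```

View pics/top0.png

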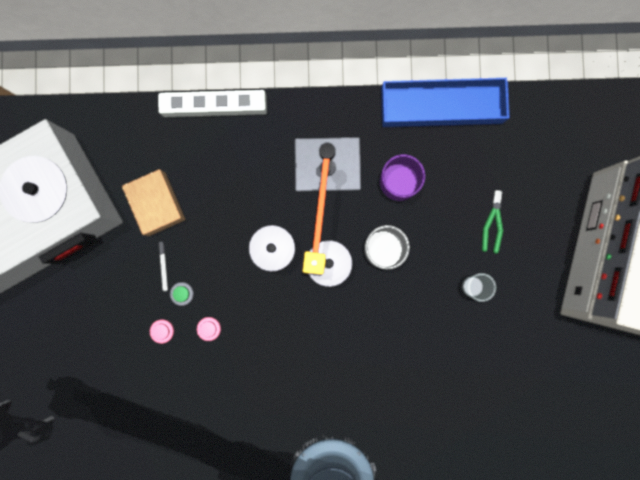

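View pics/scene0.png

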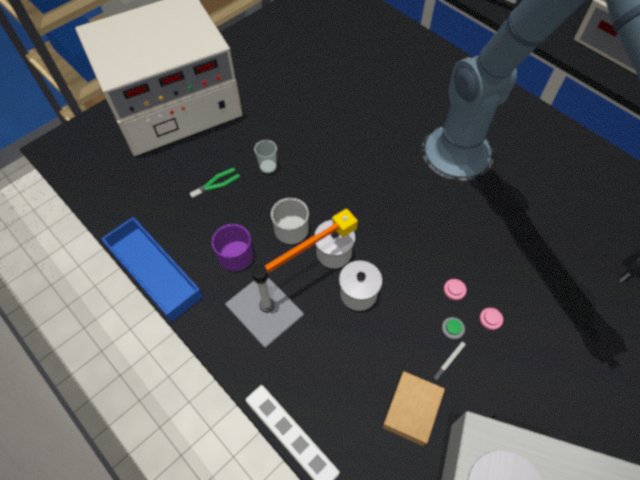

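Top view: the open steel pot is at (387,247), and the purple pot at (403,177) is the decoy. The lidded pots are at (271,248) and (329,263), with the hub at (327,151) and the head at (315,263). The grey-housed green button is at (181,294); the pink ones at (161,331) and (208,329) are decoys.

Run:
```python
from h import *
c=load('top'); im=c['img'][...,::-1]
a=cv2.resize(im[130:290,290:430],None,fx=4,fy=4,interpolation=cv2.INTER_CUBIC)[:600]
b=cv2.resize(im[280:310,165:197],None,fx=7,fy=7,interpolation=cv2.INTER_CUBIC)
a=a[:600]; o=np.zeros((600,800,3),np.uint8); o[:a.shape[0],:560]=a; o[:210,570:570+224]=b
cv2.imwrite('pics/crop.png',o)
for n,u,v,z in [('hub',327,151,212),('head',315,263,210),('rim',387,247.5,85),('btn',180.5,294,22),('done lid knob',329,264,112),('wait knob',271,248,112),('purple',403,177,85),('tw',163,265,7)]: print(n,world(c,u,v,z).round(1),c['depth'][int(v),int(u)], world(c,u,v).round(1))
print(env.grip_point_offset)
```

```text
hub [759.4  -8.5 212. ] 1191.3538 [759.9  -8.5 209.5]
head [522.8  22.8 210. ] 1175.4894 [522.7  22.8 212.4]
rim [ 556.9 -142.    85. ] 1385.9741 [ 560.5 -150.4    2.4]
btn [459.5 357.3  22. ] 1362.7823 [459.6 356.7  24. ]
done lid knob [521.6  -6.3 112. ] 1273.7327 [521.6  -6.3 113.8]
wait knob [561.5 125.  112. ] 1279.6868 [561.5 125.1 111.1]
purple [ 721.  -184.6   85. ] 1388.53 [ 733.9 -194.8    9.1]
tw [531.5 403.8   7. ] 1391.7325 [531.7 406.   -0.6]
-18.700000000000003
```

View pics/crop.png

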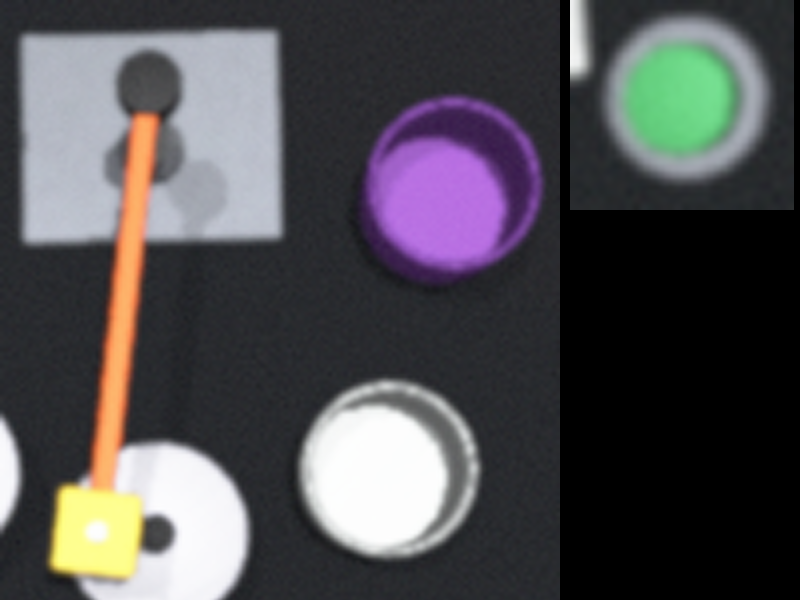

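The crop confirms the grey-housed green button and the steel pot without a lid. The boom needs to turn about +0.715 rad (θ from -0.13 to +0.585), pushed from its +y side.

>>> {"op": "apply_moves", "data": {"motion": [{"offset": [2.4,-3.3,0.1],"turn": [0,0,0.03],"grip": 0},{"offset": [2.4,-3.3,0.1],"turn": [0,0,0.03],"grip": 0},{"offset": [2.4,-3.3,0.1],"turn": [0,0,0.03],"grip": 0},{"offset": [2.4,-3.3,0.1],"turn": [0,0,0.03],"grip": 0},{"offset": [2.4,-3.3,0.1],"turn": [0,0,0.03],"grip": 0},{"offset": [2.4,-3.3,0.1],"turn": [0,0,0.03],"grip": 0},{"offset": [2.4,-3.3,0.1],"turn": [0,0,0.03],"grip": 0},{"offset": [2.4,-3.3,0.1],"turn": [0,0,0.03],"grip": 0}]}}

```text
time_s: 0.77
tcp_pos: [428.6, 339.5, 238.9]
ee_rot: [[-0.992, 0.13, -0.001], [0.13, 0.992, -0.0], [0.001, -0.001, -1.0]]
ft_force: [0.2, 0.3, 0.5]
grip_width: 0.4
gripper_force: 0.0
```

>>> {"op": "apply_moves", "data": {"motion": [{"offset": [2.4,-3.3,0],"turn": [0,0,0],"grip": 0},{"offset": [2.4,-3.3,0],"turn": [0,0,0],"grip": 0},{"offset": [2.4,-3.3,0],"turn": [0,0,0],"grip": 0},{"offset": [2.4,-3.3,0],"turn": [0,0,0],"grip": 0},{"offset": [2.4,-3.3,0],"turn": [0,0,0],"grip": 0},{"offset": [2.4,-3.0,0],"turn": [0,0,0],"grip": 0},{"offset": [1.4,-1.5,0],"turn": [0,0,0],"grip": 0},{"offset": [0,0,0],"turn": [0,0,0],"grip": 0}]}}

```text
time_s: 1.43
tcp_pos: [589.2, 123.6, 239.1]
ee_rot: [[-0.99, 0.142, 0.002], [0.142, 0.99, -0.004], [-0.003, -0.004, -1.0]]
ft_force: [0.0, -0.6, 0.6]
grip_width: -0.1
gripper_force: 0.0
```

>>> {"op": "apply_moves", "data": {"motion": [{"offset": [1.0,-1.8,0],"turn": [0,0,0],"grip": 0},{"offset": [1.0,-1.8,0],"turn": [0,0,0],"grip": 0},{"offset": [0.9,-1.8,0],"turn": [0,0,0],"grip": 0},{"offset": [0,0,-1.5],"turn": [0,0,0],"grip": 0},{"offset": [0,0,-1.5],"turn": [0,0,0],"grip": 0},{"offset": [0,0,-1.5],"turn": [0,0,0],"grip": 0},{"offset": [0,0,-1.5],"turn": [0,0,0],"grip": 0},{"offset": [0,0,0],"turn": [0,0,0],"grip": 0}]}}

```text
time_s: 2.1
tcp_pos: [611.5, 78.7, 175.0]
ee_rot: [[-0.992, 0.13, -0.008], [0.13, 0.992, -0.001], [0.008, -0.002, -1.0]]
ft_force: [-0.3, -0.1, -0.2]
grip_width: -0.0
gripper_force: 0.0
```

Run:
```python
from h import *
print(sensors.get_state()['tcp_pos'])
c=cam('top'); cv2.imwrite('pics/t1.png',cv2.resize(c['img'][120:320,230:450,::-1],None,fx=3,fy=3,interpolation=cv2.INTER_CUBIC)[:600])
```

```text
[611.46064722  78.73551183 175.02213293]
```

View pics/t1.png

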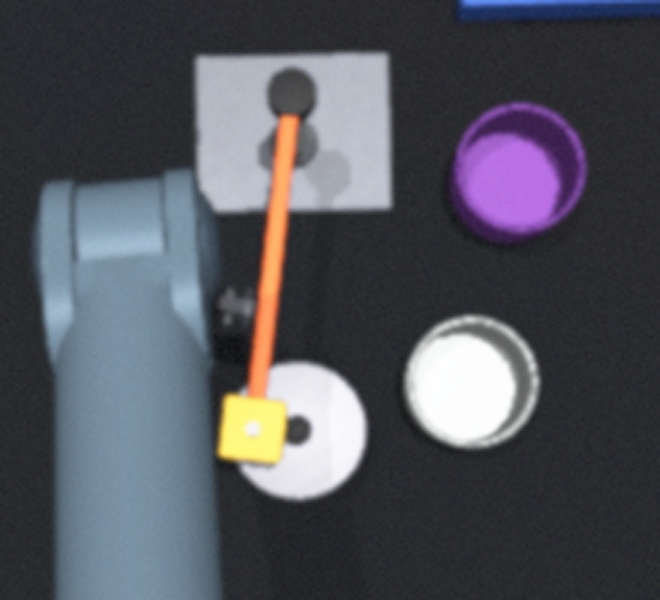

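The view shows the gripper on the +y side of the bar, with the visible edge (its body) at crop (235,305) and the fingertip hidden below. I'll raise it a little so only the tips touch, then approach.

>>> {"op": "apply_moves", "data": {"motion": [{"offset": [0,-0.8,0.8],"turn": [0,0,0],"grip": 0},{"offset": [0,-0.8,0],"turn": [0,0,0],"grip": 0},{"offset": [0,-0.8,0],"turn": [0,0,0],"grip": 0},{"offset": [0,-0.8,0],"turn": [0,0,0],"grip": 0},{"offset": [0,0,0],"turn": [0,0,0],"grip": 0},{"offset": [0,0,0],"turn": [0,0,0],"grip": 0}]}}

```text
time_s: 2.65
tcp_pos: [615.3, 44.0, 187.8]
ee_rot: [[-0.991, 0.134, 0.001], [0.134, 0.991, -0.0], [-0.001, -0.0, -1.0]]
ft_force: [0.7, 0.6, -1.0]
grip_width: 0.1
gripper_force: 0.0
```

>>> {"op": "apply_moves", "data": {"motion": [{"offset": [0,-0.5,0],"turn": [0,0,0.02],"grip": 0},{"offset": [0,-0.5,0],"turn": [0,0,0.02],"grip": 0},{"offset": [0,-0.5,0],"turn": [0,0,0.02],"grip": 0},{"offset": [0,-0.5,0],"turn": [0,0,0.02],"grip": 0},{"offset": [0,-0.5,0],"turn": [0,0,0.02],"grip": 0},{"offset": [0,-0.5,0],"turn": [0,0,0.02],"grip": 0},{"offset": [0,-0.5,0],"turn": [0,0,0.02],"grip": 0},{"offset": [0,-0.5,0],"turn": [0,0,0.02],"grip": 0}]}}

```text
time_s: 3.32
tcp_pos: [614.2, 7.6, 186.8]
ee_rot: [[-1.0, -0.031, -0.002], [-0.031, 1.0, 0.002], [0.002, 0.002, -1.0]]
ft_force: [-0.1, 1.3, -0.5]
grip_width: -0.1
gripper_force: 0.8
```

>>> {"op": "apply_moves", "data": {"motion": [{"offset": [0,-0.5,0],"turn": [0,0,0.034],"grip": 0},{"offset": [0,-0.5,0],"turn": [0,0,0.034],"grip": 0},{"offset": [0,-0.5,0],"turn": [0,0,0.034],"grip": 0},{"offset": [0,-0.5,0],"turn": [0,0,0.034],"grip": 0},{"offset": [0,-0.5,0],"turn": [0,0,0.034],"grip": 0},{"offset": [0,-0.5,0],"turn": [0,0,0.034],"grip": 0},{"offset": [0,-0.5,0],"turn": [0,0,0.034],"grip": 0},{"offset": [0,-0.5,0],"turn": [0,0,0.034],"grip": 0}]}}

```text
time_s: 3.98
tcp_pos: [615.3, -32.2, 187.0]
ee_rot: [[-0.954, -0.299, 0.0], [-0.299, 0.954, 0.002], [-0.001, 0.002, -1.0]]
ft_force: [0.7, 2.6, 0.5]
grip_width: -0.3
gripper_force: 0.8
```

>>> {"op": "apply_moves", "data": {"motion": [{"offset": [0.1,-0.5,0],"turn": [0,0,0.034],"grip": 0},{"offset": [0.1,-0.5,0],"turn": [0,0,0.034],"grip": 0},{"offset": [0.1,-0.5,0],"turn": [0,0,0.034],"grip": 0},{"offset": [0.1,-0.5,0],"turn": [0,0,0.034],"grip": 0},{"offset": [0.1,-0.4,0],"turn": [0,0,0.034],"grip": 0},{"offset": [0,-0.3,0],"turn": [0,0,0.034],"grip": 0},{"offset": [0,0,0],"turn": [0,0,0],"grip": 0},{"offset": [0,0,0],"turn": [0,0,0],"grip": 0}]}}

```text
time_s: 4.65
tcp_pos: [620.2, -60.7, 187.2]
ee_rot: [[-0.876, -0.483, -0.0], [-0.483, 0.876, 0.001], [-0.0, 0.001, -1.0]]
ft_force: [0.0, -0.3, 0.0]
grip_width: -0.5
gripper_force: 0.2
```

Run:
```python
from h import *
print(sensors.get_state()['tcp_pos'])
c=cam('top'); cv2.imwrite('pics/t2.png',cv2.resize(c['img'][130:280,300:450,::-1],None,fx=4,fy=4,interpolation=cv2.INTER_CUBIC))
h=cv2.cvtColor(c['img'],cv2.COLOR_RGB2HSV); m=cv2.inRange(h,(22,120,120),(35,255,255))
M=cv2.moments(m,True); u,v=M['m10']/M['m00'],M['m01']/M['m00']; p=world(c,u,v,210)
print(u,v,M['m00'],p, 'rim',world(c,387.5,247,85), 'theta',np.arctan2(-9-p[1],760-p[0]))
```

```text
[620.18438396 -60.68438092 187.20263537]
386.63309352517985 249.1726618705036 139.0 [ 547.90084693 -128.4144515   210.        ] rim [ 558.02779038 -143.19357771   85.        ] theta 0.512778610508098
```

View pics/t2.png

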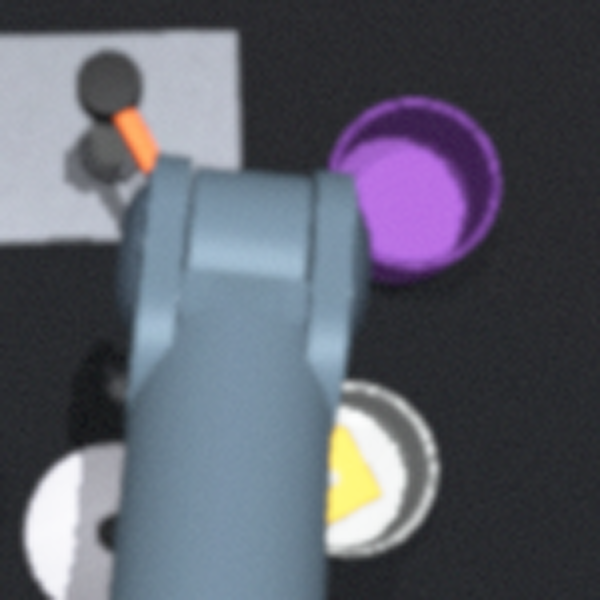

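The head's dot is at crop (331,478), which gives θ≈0.48, so about +0.10 rad remains.

>>> {"op": "apply_moves", "data": {"motion": [{"offset": [0.1,-0.25,0],"turn": [0,0,0.017],"grip": 0},{"offset": [0.1,-0.25,0],"turn": [0,0,0.017],"grip": 0},{"offset": [0.1,-0.25,0],"turn": [0,0,0.017],"grip": 0},{"offset": [0.1,-0.25,0],"turn": [0,0,0.017],"grip": 0},{"offset": [0.1,-0.25,0],"turn": [0,0,0.017],"grip": 0},{"offset": [0.1,-0.2,0],"turn": [0,0,0.017],"grip": 0},{"offset": [0,0,0],"turn": [0,0,0],"grip": 0},{"offset": [0,0,0],"turn": [0,0,0],"grip": 0}]}}

```text
time_s: 5.37
tcp_pos: [626.1, -77.0, 187.3]
ee_rot: [[-0.822, -0.569, 0.0], [-0.569, 0.822, -0.001], [0.001, -0.001, -1.0]]
ft_force: [-0.0, -0.4, 0.2]
grip_width: 0.3
gripper_force: 0.1
```

>>> {"op": "apply_moves", "data": {"motion": [{"offset": [-0.3,0.5,0],"turn": [0,0,0],"grip": 0},{"offset": [-0.5,0.9,0],"turn": [0,0,0],"grip": 0},{"offset": [-0.5,0.9,0],"turn": [0,0,0],"grip": 0},{"offset": [-0.5,0.9,0],"turn": [0,0,0],"grip": 0},{"offset": [0,0,1.5],"turn": [0,0,0],"grip": 0},{"offset": [0,0,2.0],"turn": [0,0,0],"grip": 0},{"offset": [0,2.0,2.0],"turn": [0,0,0],"grip": 0},{"offset": [0,3.0,0],"turn": [0,0,0],"grip": 0}]}}

```text
time_s: 6.03
tcp_pos: [610.5, 2.5, 247.5]
ee_rot: [[-0.826, -0.564, 0.009], [-0.564, 0.826, -0.002], [-0.006, -0.007, -1.0]]
ft_force: [2.0, 0.0, 0.9]
grip_width: 0.1
gripper_force: 0.0
```

>>> {"op": "apply_moves", "data": {"motion": [{"offset": [-0.5,3.0,0],"turn": [0,0,0],"grip": 0},{"offset": [-0.5,3.0,0],"turn": [0,0,0],"grip": 0},{"offset": [-1,3.0,0],"turn": [0,0,0],"grip": 0},{"offset": [-1,3.0,0],"turn": [0,0,0],"grip": 0},{"offset": [-1,3.0,0],"turn": [0,0,0],"grip": 0},{"offset": [-1,3.0,0],"turn": [0,0,0],"grip": 0},{"offset": [-1,3,0],"turn": [0,0,0],"grip": 0},{"offset": [0,0,0],"turn": [0,0,0],"grip": 0}]}}

```text
time_s: 6.7
tcp_pos: [543.1, 227.3, 242.3]
ee_rot: [[-0.813, -0.582, -0.002], [-0.582, 0.813, 0.006], [-0.001, 0.006, -1.0]]
ft_force: [-0.9, 1.5, 0.2]
grip_width: 0.1
gripper_force: 0.0
```

Run:
```python
from h import *
print(sensors.get_state()['tcp_pos'])
c=cam('top'); cv2.imwrite('pics/t3.png',cv2.resize(c['img'][130:330,150:450,::-1],None,fx=2.6,fy=2.6,interpolation=cv2.INTER_CUBIC))
h=cv2.cvtColor(c['img'],cv2.COLOR_RGB2HSV); m=cv2.inRange(h,(22,120,120),(35,255,255))
M=cv2.moments(m,True); u,v=M['m10']/M['m00'],M['m01']/M['m00']; p=world(c,u,v,210)
print(u,v,M['m00'],p, 'rim',world(c,387.5,247,85))
```

```text
[543.08450575 227.31286968 242.25523636]
392.8134328358209 242.22388059701493 134.0 [ 562.17921987 -141.85745278  210.        ] rim [ 558.02779038 -143.19357771   85.        ]
```

View pics/t3.png

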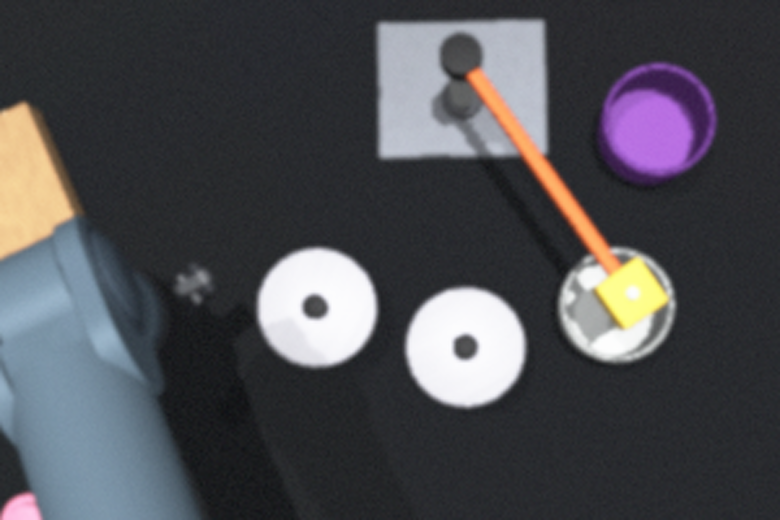

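The view shows the head over the open pot, about 5 mm off centre (dot at crop (632,293)), with the pots unmoved. Next is the button at (459.5, 357).

>>> {"op": "apply_moves", "data": {"motion": [{"offset": [-1.4,2.2,0],"turn": [0,0,0],"grip": 0},{"offset": [-1.4,2.2,0],"turn": [0,0,0],"grip": 0},{"offset": [-1.4,2.2,0],"turn": [0,0,0],"grip": 0},{"offset": [-1.4,2.2,0],"turn": [0,0,0],"grip": 0},{"offset": [-1.4,2.2,0],"turn": [0,0,0],"grip": 0},{"offset": [-1.3,2.0,0],"turn": [0,0,0],"grip": 0},{"offset": [0,0,-1],"turn": [0,0,0],"grip": 0},{"offset": [0,0,0],"turn": [0,0,0],"grip": 0}]}}

```text
time_s: 7.42
tcp_pos: [462.7, 346.8, 230.7]
ee_rot: [[-0.819, -0.573, -0.002], [-0.573, 0.819, -0.002], [0.003, -0.0, -1.0]]
ft_force: [-0.1, -1.8, -1.4]
grip_width: -0.0
gripper_force: 0.0
```

>>> {"op": "apply_moves", "data": {"motion": [{"offset": [0,0,-3],"turn": [0,0,0],"grip": 0},{"offset": [0,0,-3],"turn": [0,0,0],"grip": 0},{"offset": [0,0,-3],"turn": [0,0,0],"grip": 0},{"offset": [0,0,-3],"turn": [0,0,0],"grip": 0},{"offset": [0,0,-2],"turn": [0,0,0],"grip": 0},{"offset": [0,0,0],"turn": [0,0,0],"grip": 0},{"offset": [0,0,0],"turn": [0,0,0],"grip": 0}]}}

```text
time_s: 8.0
tcp_pos: [465.3, 343.5, 91.2]
ee_rot: [[-0.823, -0.568, -0.002], [-0.568, 0.823, -0.003], [0.003, -0.002, -1.0]]
ft_force: [1.5, -0.5, -0.5]
grip_width: -0.3
gripper_force: 0.0
```

Run:
```python
from h import *
print(sensors.get_state()['tcp_pos'])
for n in('scene','wrist'):
    c=cam(n)
    h=cv2.cvtColor(c['img'],cv2.COLOR_RGB2HSV); m=cv2.inRange(h,(45,90,50),(80,255,255))
    k,l,s,ce=cv2.connectedComponentsWithStats(m)
    for i in range(1,k):
        if s[i,4]>40: print(n,s[i],world(c,*ce[i],22).round(1))
s=load('scene')['img'][290:360,410:500,::-1]; w=load('wrist')['img'][...,::-1]
o=np.zeros((480,800,3),np.uint8); o[:350,:450]=cv2.resize(s,None,fx=5,fy=5)
o[:262,450:]=cv2.resize(w,(350,262)); cv2.imwrite('pics/b.png',o)
```

```text
[465.28499868 343.47712659  91.2427204 ]
scene [203 167  38  24 421] [ 600.7 -402.1   22. ]
scene [446 319  16  16 196] [464.9 357.2  22. ]
wrist [ 311  226   63   63 3100] [458.8 355.2  22. ]
```

View pics/b.png

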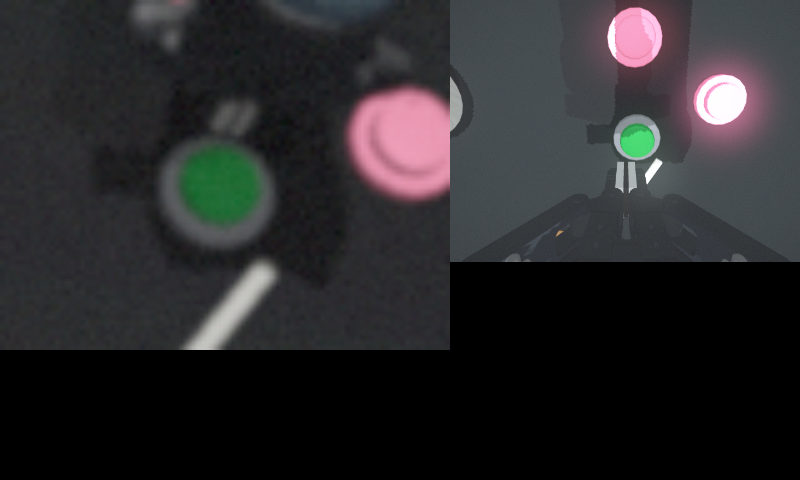

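The button is in the grey housing at about (459, 356), clear of the tweezers tip and the pink decoys. I'll centre over it and go down.

>>> {"op": "apply_moves", "data": {"motion": [{"offset": [-0.3,0.6,0],"turn": [0,0,0],"grip": 0},{"offset": [-0.3,0.6,0],"turn": [0,0,0],"grip": 0},{"offset": [0,0,-1.5],"turn": [0,0,0],"grip": 0},{"offset": [0,0,-1.5],"turn": [0,0,0],"grip": 0},{"offset": [0,0,-1.5],"turn": [0,0,0],"grip": 0},{"offset": [0,0,-1.0],"turn": [0,0,0],"grip": 0},{"offset": [0,0,0],"turn": [0,0,0],"grip": 0},{"offset": [0,0,0],"turn": [0,0,0],"grip": 0}]}}

```text
time_s: 8.77
tcp_pos: [458.8, 358.7, 37.4]
ee_rot: [[-0.821, -0.57, -0.0], [-0.57, 0.821, 0.0], [0.0, 0.0, -1.0]]
ft_force: [-0.6, -0.5, 0.5]
grip_width: -0.2
gripper_force: 0.0
```

>>> {"op": "apply_moves", "data": {"motion": [{"offset": [0,-0.2,-0.5],"turn": [0,0,0],"grip": 0},{"offset": [0,0,-0.5],"turn": [0,0,0],"grip": 0},{"offset": [0,0,-0.4],"turn": [0,0,0],"grip": 0},{"offset": [0,0,-0.3],"turn": [0,0,0],"grip": 0},{"offset": [0,0,-0.3],"turn": [0,0,0],"grip": 0},{"offset": [0,0,-0.2],"turn": [0,0,0],"grip": 0},{"offset": [0,0,0],"turn": [0,0,0],"grip": 0},{"offset": [0,0,0],"turn": [0,0,0],"grip": 0}]}}

```text
time_s: 9.43
tcp_pos: [459.4, 356.1, 16.1]
ee_rot: [[-0.822, -0.57, 0.0], [-0.57, 0.822, -0.0], [0.0, -0.0, -1.0]]
ft_force: [-1.8, -2.0, 6.1]
grip_width: -0.0
gripper_force: 3.2
```

>>> {"op": "apply_moves", "data": {"motion": [{"offset": [0,0,-0.1],"turn": [0,0,0],"grip": 0},{"offset": [0,0,0],"turn": [0,0,0],"grip": 0},{"offset": [0,0,0],"turn": [0,0,0],"grip": 0}]}}

```text
time_s: 9.68
tcp_pos: [459.5, 356.2, 16.1]
ee_rot: [[-0.822, -0.57, -0.0], [-0.57, 0.822, -0.0], [0.0, -0.0, -1.0]]
ft_force: [-3.2, -2.9, 11.6]
grip_width: -0.1
gripper_force: 5.8
```

>>> {"op": "apply_moves", "data": {"motion": [{"offset": [0,0,0.5],"turn": [0,0,0],"grip": 0},{"offset": [0,0,1.0],"turn": [0,0,0],"grip": 0},{"offset": [0,0,2],"turn": [0,0,0],"grip": 0},{"offset": [0,0,2],"turn": [0,0,0],"grip": 0},{"offset": [0,0,2],"turn": [0,0,0],"grip": 0},{"offset": [0,0,2],"turn": [0,0,0],"grip": 0},{"offset": [0,0,0],"turn": [0,0,0],"grip": 0},{"offset": [0,0,0],"turn": [0,0,0],"grip": 0}]}}

```text
time_s: 10.35
tcp_pos: [460.0, 357.0, 110.8]
ee_rot: [[-0.822, -0.57, 0.003], [-0.57, 0.822, 0.002], [-0.003, 0.001, -1.0]]
ft_force: [0.7, -0.4, -0.6]
grip_width: 0.1
gripper_force: 0.0
```

Run:
```python
from h import *
c=cam('top')
h=cv2.cvtColor(c['img'],cv2.COLOR_RGB2HSV); m=cv2.inRange(h,(22,120,120),(35,255,255))
M=cv2.moments(m,True); print(world(c,M['m10']/M['m00'],M['m01']/M['m00'],210))
d=cam('wrist'); h=cv2.cvtColor(d['img'],cv2.COLOR_RGB2HSV); m=cv2.inRange(h,(45,90,50),(80,255,255))>0
print('button z',np.median([world(d,u,v)[2] for v,u in np.argwhere(m)[::20]]))
o=np.hstack([cv2.resize(x[130:330,150:450,::-1],(400,267)) for x in (c['img'],)])
```

```text
[ 561.96266385 -142.48617352  210.        ]
button z 22.41083807796585
```

The button hit its stop (11.6 N at z 16) and came back up (z 22). The head is still in place.

```bash
python3 -c "
from bench import env
print(env.finish_job())"
```

```text
the job is handed in; nothing more can be done
None
```

The boom's probe head hangs about 5 mm from the centre of the open pot, and the green button was pressed fully down and came back up. The job is handed in; no verdict was returned.

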